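# Refit the idler and hold the belt tensioner back

### The arm

A 7-joint arm with a two-finger parallel gripper is mounted at the origin on the work surface. World frame = base frame: x ahead of the robot, y to its left, z up, the work surface at z = 0. Lengths are in m, angles in rad, forces in N, time in s.
With the tool pointing down it reaches from about 0.4 to 0.9 m from the base axis. Payload 5.5 kg.
Tool frame: the origin (TCP) lies midway between the tips of the shut fingers; the grasp point (between the pads) lies 19 mm behind it; x points along the fingers, y is the direction in which the jaws open and shut, and the axes are right-handed (so a half turn about x gives the same grasp; the last joint's range is limited). The gripper opens to 92 mm and grips with 3 to 60 N. Pads are 19 mm wide; open, the fingers measure 130 mm over their backs; the gripper's body (75 mm by 190 mm) begins 47 mm behind the grasp point.
Start: joints at [-0.854, 0.501, -0.427, 1.55, 0.221, 1.138, -0.21], TCP at [0.285, 0.584, 0.227] pointing down, gripper open.
Joint ranges: [-2.88, 2.88], [-0.31, 2.03], [-1.54, 1.56], [0.2, 2.42], [-1.41, 4.55], [0.19, 2.02], [-2.57, 2.57]. Speed limits (rad/s): [2.57, 2.57, 3.14, 3.14, 3.14, 3.14, 3.14].

### API

Orientations are given as a unit quaternion [x, y, z, w].
In Python, from bench import robot, vision, silhouettes gives the robot as it stands.
- The arm moves only by the shell command python3 -m creep 'ROWS' [FORCE]. ROWS is JSON, a list of rows, each an object of numbers: "dx", "dy", "dz": the shift along the tool's x, y, z in m; "rx", "ry", "rz": the turn, a rotation vector about the tool's x, y, z in degrees; "jaw": the closure in counts, from 0 (fully open) to 255 (shut). A call has 1 to 5 rows; each row shifts and turns the commanded pose from where the row before left it, along the tool's axes as they then stand; what a row does not reach is not made up. A row lasts 1/10 s, in which the tool goes at most 50 mm and 8.59 degrees, less where a joint would pass 70% of its speed; a pose out of reach is approached as far as the arm can. A call is refused whole if a number of a shift passes 0.05 or a number of a turn 8.59, either way. A call with a gripper value outside its range is refused whole. The fingers move at their own pace and stop on an object; FORCE is the grip in N (left out, the last holds). Time passes only in rows, so rows that do not move let the fingers close. It gives the time, the measured TCP pose, the force and the opening at its end, in the units of the state.
- robot.get_obs(): the state, without advancing time (a new reading comes with each control period).
- vision.read_camera(name): name is "side" or "top"; returns a dict with "frame" (384x512x3 uint8, blue, green, red), "vfov" (degrees; the focal length in pixels is half the picture's height over the tangent of half this angle, whatever the lens; pixels are square), "cx", "cy" (the principal point, pixels), "D" ([k1, k2, p1, p2, k3] as OpenCV has them; the pictures are not rectified), "pose" (4x4, takes a point from camera to world coordinates). Camera axes: x right, y down, z forward; pixel columns grow to the right and rows downward; lengths in m; the calibration is good to about 2 mm. A picture is of the moment at which its call begins. There is no depth.
- robot.sign_off(): hands the job in, once; it reports no verdict.
Trained networks look in the newest picture that a camera, given by its name, has taken for a name from the list of things; names that differ only in an ending like _2 or _b are one class to them, and where a whole thing is asked for, a point or a joint stands for the part that bears it (a point fixed in the world has none). Each returns a list of dicts, best first, with "confidence" (0 to 1); they miss things now and then, are a little off and sometimes report something else, mostly with a low value. They report only what shows in the picture. A call takes as long as a camera call. They do not tell look-alikes from the thing itself.
- silhouettes(camera, name): "region" (384x512 bool, what is visible of it) and "at" ([column, row] in pixels, amid what is visible of it).
The state is a dict: "time": time; "q": joint angles; "dq": joint speeds; "joint_efforts": joint torques, N m; "ee_pos": TCP position; "orientation": TCP orientation; "force": force on the tool from outside, world axes, zero at the start; "wrist_torque": the same for the moment, N m; "finger_gap": finger opening in m.
Only numpy, scipy, OpenCV 4.12 (cv2) and the standard library are available. Lean on these libraries where they do the work, as an engineer would, in place of code of your own. Each camera call takes 0.05 s, during which the arm holds its last target.

### The job

The abrasive belt is off this flat belt grinder: slip the idler wheel down onto its bare axle on the sprung tensioner arm until it sits fully home, and let go of it. Then push the tensioner lever back by its upright handle, past the last click of its ratchet and on to its back stop or nearly so, so that you and not the pawl carry the spring. Finish while still holding the handle there, so that I can slip the new belt on, and leave the other things on the bench alone.

Things in the scene. Friction and masses are not known exactly. Their poses are not given: they have to be found in the camera images.
- grinder: green flat belt grinder, fixed to the bench, its wheels on upright axles: bed 45 mm high (front part 275 mm deep in x, 430 mm long in y), a 120 mm drive wheel with guard and a grey standing motor (top at 220 mm) at its left (+y) end, a 60 mm contact wheel at its right end. Origin: underside of the bed; x axis points away from the robot, y to the left along the machine, z up. Its place and yaw vary
- tension_arm (a joint): angle (rad) of the sprung tensioner: 0 = rest, 0.62 = back stop. Grows anticlockwise seen from above: the handle sweeps to the grinder's -y (robot's right), the axle swings away from the robot. Its spring pushes towards 0: 8 N at the handle at 0, 14 N at 0.62. The ratchet clicks at about 0.19, 0.34, 0.49 and stops it going back below the last click passed; it starts at 0
- pawl (a joint): travel (m) of the sprung pawl slider that makes the ratchet: 0 = dropped in between teeth, about 0.005 when riding over a tooth tip
- pivot (a point): the tensioner's upright pivot axis, 83 mm above the bench. The tensioner is a flat steel bell crank, its top 77 mm above the bench: one limb, 140 mm, ends in the idler block with the axle; the other, 200 mm, is the hand lever that sticks out over the bed's front edge towards the robot, with the upright handle on its end
- lever_handle: black upright handle, a round grip 24 mm in diameter and 75 mm tall, on the end of the hand lever, 200 mm from the pivot. Origin: centre of its foot, on the lever, 77 mm above the bench; z up. Free all round, 50 mm in front of the bed; the grip revolves freely on its pin
- axle_seat (a point): where the idler's underside must come to rest: centre of the axle's shoulder, 83 mm above the bench, 140 mm from the pivot. The upright axle above it is 12 mm in diameter
- axle_tip (a point): top of the axle, 148 mm above the bench, 65 mm above axle_seat; the top 12 mm taper from 12 to 5 mm in diameter
- idler: idler wheel: bare aluminium, slightly crowned, 50 mm in diameter and 50 mm tall, about 0.2 kg, with a black-sealed bearing and a through bore of 17 mm. Standing on its end on the bench. Origin: centre of its underside; z along the bore
- contact_roller: spare contact roller, not used: black rubber, 38 mm in diameter, 74 mm tall, bore 9 mm, standing near the idler. Origin: centre of its underside
- tin: closed round steel tin, not used, 62 mm in diameter, 36 mm tall, standing near the idler. Origin: centre of its underside. Idler, roller and tin stand in three places that they swap
- nut: the axle's hexagon nut, 22 mm wide, 12 mm tall, lying in front of the robot, not used now. Origin: centre of its underside
- wrench: open-ended wrench, 190 mm, lying at the front left, not used. Origin: centre of its underside
- tube_piece: short steel tube, 42 mm in diameter, 110 mm tall, standing at the left, not used. Origin: centre of its underside
- oil_bottle: grey bottle, 60 mm in diameter, 150 mm tall, standing at the right, not used. Origin: centre of its underside
- square: steel try square, blade 150 mm, lying at the right, not used. Origin: its underside, by the blade's middle
There are look-alikes about, which are no part of the job. Leave any pink or purple look-alike of the idler alone.

How it is judged:
By the outcome, as a careful person would: the job done as asked, in the order asked, and still so for the second after the job is handed in, while the arm keeps its last pose, push and grip.
It also fails if it takes over 51 s, if anything falls off the work surface, if the arm or the gripper's body presses on something with over 40 N, if the wrist force passes 120 N, or if a joint passes its speed limit or range.

## Working session

There is one attempt and no reset: what is moved stays moved. The work goes in short steps, Python scripts to look and compute and a shell command to move; the robot and the scene stay as the last step left them, time stands still between calls to the robot, and variables do not carry over. Pictures are saved under pics/ and viewed, and the job is handed in when it is done.

```bash
ls; mkdir -p pics; cat > h.py <<'E'
import numpy as np,cv2,json
from bench import robot,vision,silhouettes
def snap(n):
    c=vision.read_camera(n); return c
def K(c):
    f=192/np.tan(np.radians(c['vfov'])/2); return np.array([[f,0,c['cx']],[0,f,c['cy']],[0,0,1]])
def ray(c,uv):
    p=cv2.undistortPoints(np.array([[uv]],float),K(c),np.array(c['D'],float))[0,0]
    T=np.array(c['pose']); d=T[:3,:3]@np.array([p[0],p[1],1]); return T[:3,3],d/np.linalg.norm(d)
def at_z(c,uv,z):
    o,d=ray(c,uv); return o+d*(z-o[2])/d[2]
def tri(c1,u1,c2,u2):
    o1,d1=ray(c1,u1);o2,d2=ray(c2,u2)
    A=np.stack([d1,-d2],1); s=np.linalg.lstsq(A,o2-o1,rcond=None)[0]
    a=o1+s[0]*d1;b=o2+s[1]*d2; return (a+b)/2,np.linalg.norm(a-b)
def proj(c,P):
    T=np.linalg.inv(np.array(c['pose'])); r=cv2.Rodrigues(T[:3,:3])[0]
    return cv2.projectPoints(np.array(P,float).reshape(-1,3),r,T[:3,3],K(c),np.array(c['D'],float))[0][:,0]
E
python3 - <<'E'
from h import *
for n in ('side','top'):
    c=snap(n); cv2.imwrite(f'pics/{n}0.png',c['frame']); print(n,c['vfov'],c['cx'],c['cy'],np.round(c['D'],3),np.round(c['pose'],3).tolist())
    for k in ['idler','contact_roller','tin','lever_handle','axle_tip','axle_seat','pivot','nut','tube_piece','tension_arm']:
        print(k,[(round(d['confidence'],2),np.round(d['at']).tolist(),int(d['region'].sum())) for d in silhouettes(n,k)][:4])
s=robot.get_obs();print(s)
E
```

```text
pics
side 46.92311013156302 257.1596605708237 191.6380934582072 [0.049 0.    0.    0.    0.   ] [[0.805, -0.322, 0.498, -0.179], [-0.593, -0.423, 0.685, -1.003], [-0.01, -0.847, -0.531, 0.874], [0.0, 0.0, 0.0, 1.0]]
idler [(0.8, [257.0, 296.0], 442), (0.8, [235.0, 271.0], 434), (0.64, [286.0, 286.0], 447)]
contact_roller [(0.66, [317.0, 258.0], 353), (0.28, [244.0, 250.0], 49)]
tin [(0.85, [265.0, 260.0], 394)]
lever_handle [(0.51, [225.0, 181.0], 137)]
axle_tip [(0.63, [271.0, 189.0], 817)]
axle_seat [(0.7, [271.0, 188.0], 985)]
pivot [(0.75, [276.0, 189.0], 901)]
nut [(0.49, [242.0, 249.0], 51)]
tube_piece [(0.82, [146.0, 172.0], 320), (0.65, [275.0, 187.0], 895)]
tension_arm [(0.89, [275.0, 186.0], 857)]
top 45.341604078767446 255.86614108782237 192.53056522369903 [-0.144  0.     0.     0.     0.   ] [[-0.011, -0.988, 0.155, 0.316], [-1.0, 0.012, 0.01, -0.017], [-0.012, -0.155, -0.988, 1.543], [0.0, 0.0, 0.0, 1.0]]
idler [(0.77, [358.0, 239.0], 214), (0.68, [354.0, 264.0], 196), (0.51, [320.0, 264.0], 197)]
contact_roller [(0.47, [351.0, 205.0], 134)]
tin [(0.83, [318.0, 235.0], 2
[... 257 characters left out ...]
e': 1.1, 'q': array([-0.85381932,  0.50088695, -0.42701794,  1.5504193 ,  0.22079517,
        1.13831175, -0.2102859 ]), 'dq': array([ 9.35856354e-04, -2.43567250e-04, -5.12144347e-05,  1.09400370e-03,
        8.07792319e-04, -7.89907705e-04,  6.06811882e-04]), 'joint_efforts': array([-7.97969324e-05, -5.66453075e+01, -5.81120118e+00, -2.79503113e+01,
       -6.67605177e-02,  2.05136777e-02,  3.49108450e-05]), 'ee_pos': array([0.2848857 , 0.58422766, 0.22673039]), 'orientation': array([ 0.1590437 ,  0.6890031 , -0.15903739,  0.68897528]), 'force': array([-0.50274036, -0.06474994,  0.88415595]), 'wrist_torque': array([-0.01138081, -0.03402319,  0.00350763]), 'finger_gap': 0.09186196668699768}
```

```bash
python3 - <<'E'
import cv2
a=cv2.imread('pics/side0.png');b=cv2.imread('pics/top0.png')
cv2.imwrite('pics/side0c.png',cv2.resize(a[120:340,130:400],None,fx=2.7,fy=2.7,interpolation=cv2.INTER_CUBIC))
cv2.imwrite('pics/top0c.png',cv2.resize(b[90:310,130:400],None,fx=2.7,fy=2.7,interpolation=cv2.INTER_CUBIC))
E
```

```text
(no output)
```

View pics/side0c.png

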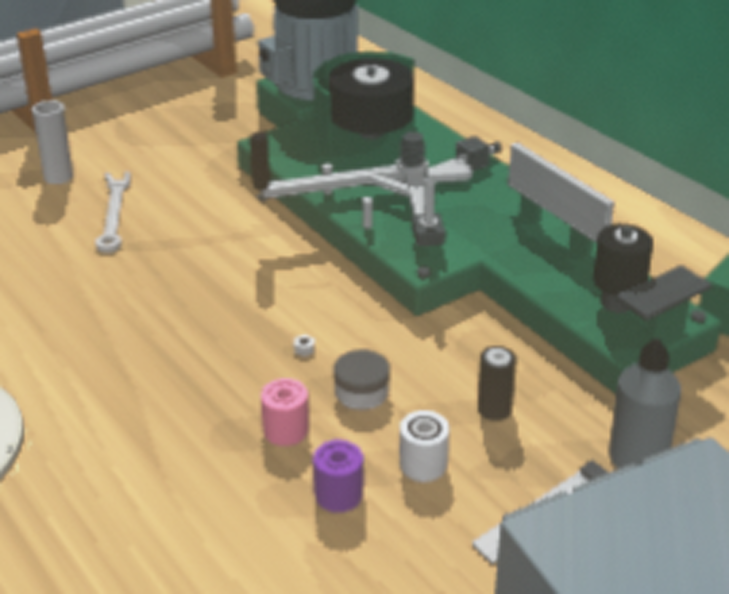

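View pics/top0c.png

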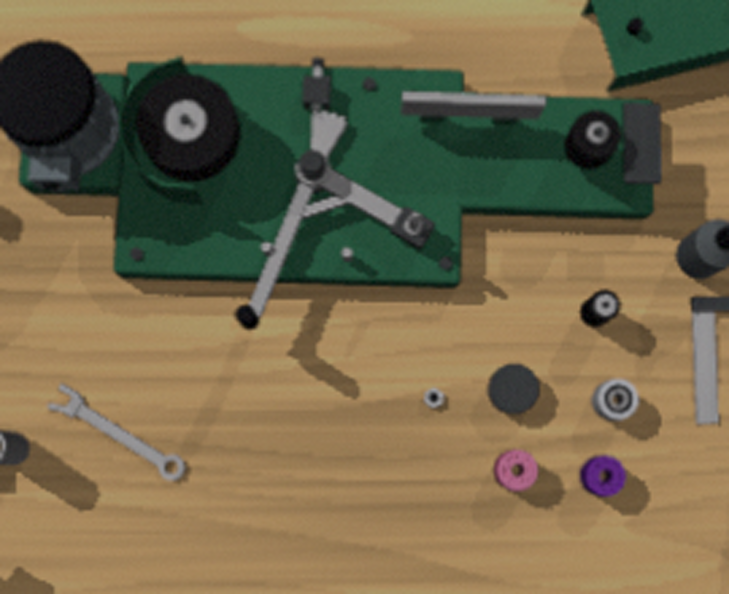

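View pics/top0.png

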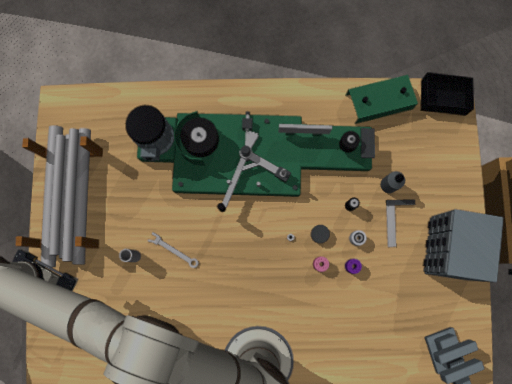

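View pics/side0.png

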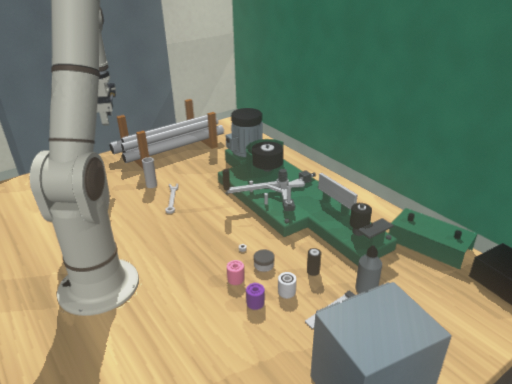

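```bash
python3 - <<'E'
import cv2,numpy as np
a=cv2.imread('pics/side0.png');b=cv2.imread('pics/top0.png')
def cr(im,x,y,w=40,h=30): 
    o=cv2.resize(im[y:y+h,x:x+w],None,fx=9.5,fy=9.5,interpolation=cv2.INTER_CUBIC)
    for i in range(0,w,5): cv2.putText(o,str(x+i),(int(i*9.5),8),0,.3,(0,255,255),1);cv2.line(o,(int((i+.5)*9.5),10),(int((i+.5)*9.5),16),(0,255,255),1)
    for i in range(0,h,5): cv2.putText(o,str(y+i),(0,int((i+.5)*9.5)+4),0,.3,(0,255,255),1);cv2.line(o,(20,int((i+.5)*9.5)),(28,int((i+.5)*9.5)),(0,255,255),1)
    return o
cv2.imwrite('pics/c1.png',np.vstack([np.hstack([cr(a,267,270),cr(b,340,222)]),np.hstack([cr(a,268,185),cr(b,265,155)])]))
cv2.imwrite('pics/c2.png',np.vstack([np.hstack([cr(a,210,165),cr(b,205,190)]),np.hstack([cr(a,265,162),cr(b,228,135)])]))
E
```

```text
(no output)
```

View pics/c1.png

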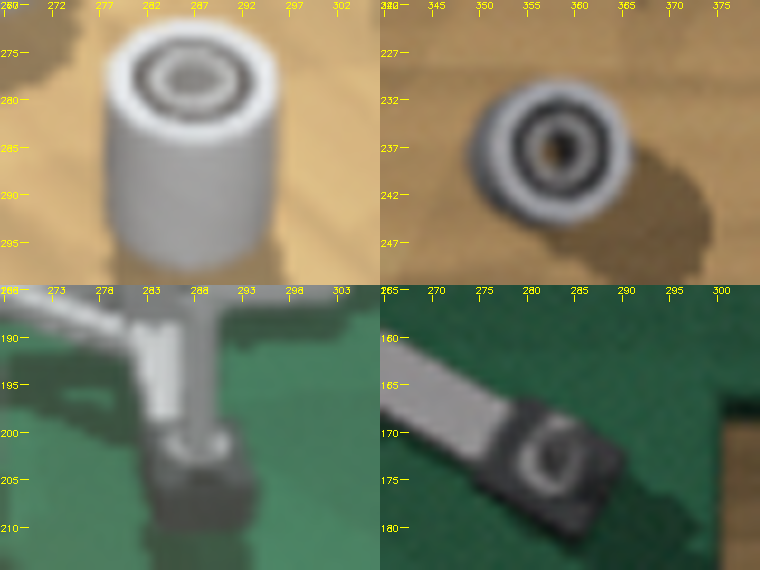

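View pics/c2.png

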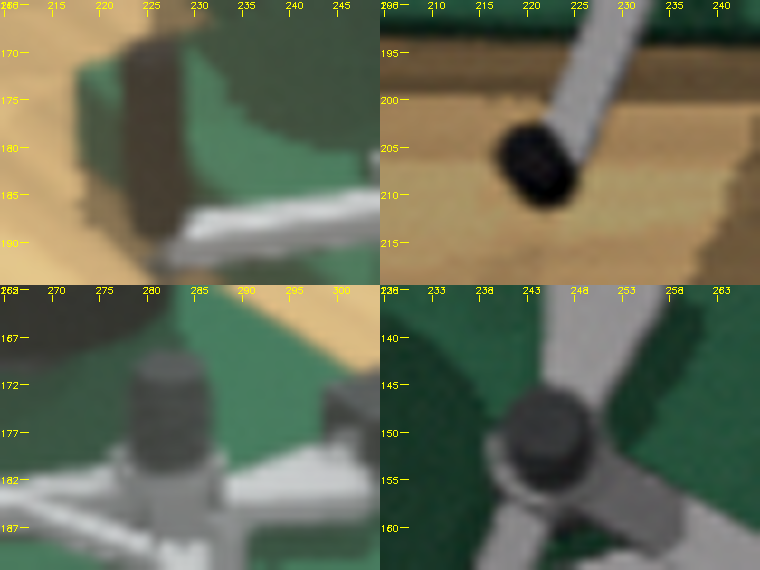

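```bash
python3 - <<'E'
from h import *
c=snap('side');t=snap('top')
np.save('cams.npy',np.array([c,t],dtype=object),allow_pickle=True)
for n,s,u,z in [('idler top',(286.8,277.7),(358.5,237.2),.05),('seat',(288.3,201.1),(282.4,172.9),.083),('tip',(288,184),(283.3,171.5),.148),('handle top',(225.5,169.2),(220.3,205.3),.152),('handle foot',(226,190.5),(223,208.5),.077),('pivotcap',(281,170.5),(245,150),.12)]:
    P,e=tri(c,s,t,u); print(n,P.round(4),round(e,4),'side@z',at_z(c,s,z).round(4),'top@z',at_z(t,u,z).round(4))
E
```

```text
idler top [ 0.3998 -0.3353  0.0491] 0.0012 side@z [ 0.3997 -0.3362  0.05  ] top@z [ 0.3992 -0.3347  0.05  ]
seat [ 0.6093 -0.0891  0.0817] 0.0007 side@z [ 0.6084 -0.0908  0.083 ] top@z [ 0.6087 -0.0888  0.083 ]
tip [ 0.6021 -0.0899  0.1492] 0.0053 side@z [ 0.6061 -0.0893  0.148 ] top@z [ 0.6001 -0.0885  0.148 ]
handle top [0.4967 0.106  0.1521] 0.0005 side@z [0.4971 0.1061 0.152 ] top@z [0.4965 0.1062 0.152 ]
handle foot [0.4955 0.1054 0.0692] 0.0027 side@z [0.4877 0.0952 0.077 ] top@z [0.4957 0.1041 0.077 ]
pivotcap [0.6767 0.031  0.1194] 0.0017 side@z [0.6751 0.0304 0.12  ] top@z [0.6772 0.0306 0.12  ]
```

```bash
cat >> h.py <<'E'
from scipy.spatial.transform import Rotation as Ro
def go(P,yaw=None,rows=None):
    """shift in current tool axes (mm) to world P, and turn about tool axes to point-down with jaw axis y at yaw(deg) in world"""
    s=robot.get_obs();R=Ro.from_quat(s['orientation']);M=R.as_matrix()
    print('t',s['time'],'tcp',s['ee_pos'].round(4),'F',np.round(s['force'],1),'gap',round(s['finger_gap'],4),'q',np.round(s['q'],2))
    print('tool y world',M[:,1].round(3),'z',M[:,2].round(3),'x',M[:,0].round(3))
    d=M.T@(np.array(P)-s['ee_pos']);print('shift mm in present axes',(d*1e3).round(1),'n50',np.linalg.norm(d)/.05)
    if yaw is not None:
        a=np.radians(yaw);y=np.array([np.cos(a),np.sin(a),0]);x=np.array([0,0,-1.]);N=np.stack([x,y,np.cross(x,y)],1)
        r=(R.inv()*Ro.from_matrix(N)).as_rotvec(degrees=True);print('turn deg',r.round(2))
        print('shift mm in turned axes',(N.T@(np.array(P)-s['ee_pos'])*1e3).round(1))
E
python3 - <<'E'
from h import *
go([.45,.25,.25],90); go([.3985,-.3353,.12],-90)
c,t=np.load('cams.npy',allow_pickle=True)
a=cv2.imread('pics/side0.png');b=cv2.imread('pics/top0.png')
th=np.linspace(0,2*np.pi,60)
S=12
def ov(im,cam,x0,y0,circs,w=33,h=25):
    o=cv2.resize(im[y0:y0+h,x0:x0+w],None,fx=S,fy=S,interpolation=cv2.INTER_CUBIC)
    for (x,y,z,r,col) in circs:
        p=proj(cam,np.stack([x+r*np.cos(th),y+r*np.sin(th),0*th+z],1)); q=((p-[x0,y0]+.5)*S).astype(int)
        cv2.polylines(o,[q.reshape(-1,1,2)],True,col,1)
    return o
def ax(x,y): return [(x,y,.083,.006,(0,0,255)),(x,y,.136,.006,(0,255,255)),(x,y,.148,.0025,(0,255,0))]
i=(.3985,-.3353); I=[(*i,.05,.025,(0,0,255)),(*i,0,.025,(0,255,255)),(*i,.05,.0085,(0,255,0))]
A=ax(.6085,-.0895)
cv2.imwrite('pics/ov.png',np.vstack([np.hstack([ov(a,c,271,272,I),ov(b,t,342,225,I)]),np.hstack([ov(a,c,272,183,A),ov(b,t,268,158,A)])]))
E
```

```text
t 1.2 tcp [0.2849 0.5842 0.2267] F [ 0.9  0.3 -0.3] gap 0.0922 q [-0.85  0.5  -0.43  1.55  0.22  1.14 -0.21]
tool y world [ 0.438  0.899 -0.   ] z [ 0.899 -0.438 -0.   ] x [-0.  0. -1.]
shift mm in present axes [ -23.3 -228.   294.9] n50 7.470148555029318
turn deg [-26.  -0.  -0.]
shift mm in turned axes [ -23.3 -334.2  165.1]
t 1.2 tcp [0.2849 0.5842 0.2267] F [ 0.9  0.3 -0.3] gap 0.0922 q [-0.85  0.5  -0.43  1.55  0.22  1.14 -0.21]
tool y world [ 0.438  0.899 -0.   ] z [ 0.899 -0.438 -0.   ] x [-0.  0. -1.]
shift mm in present axes [ 106.7 -776.6  505.2] n50 18.65280021111623
turn deg [ 1.54e+02 -0.00e+00  1.00e-02]
shift mm in turned axes [ 106.7  919.5 -113.6]
```

View pics/ov.png

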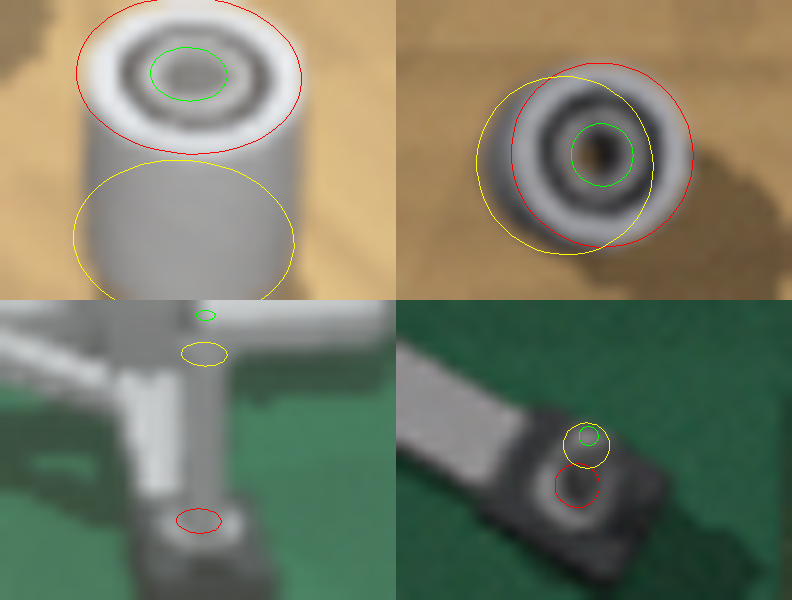

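```bash
python3 -m creep '[{"dz":0.04,"dx":-0.01,"rx":-8.5},{"dz":0.04,"dx":-0.01,"rx":-8.5},{"dz":0.04,"rx":-8.5},{"dz":0.02,"dy":-0.045,"rx":-0.5},{"dy":-0.049}]' 20; python3 - <<'E'
from h import *
go([.44,0,.25],90); go([.399,-.3353,.13],90)
E
```

```text
t 1.2 tcp [0.2849 0.5842 0.2267] F [ 0.9  0.3 -0.3] gap 0.0922 q [-0.85  0.5  -0.43  1.55  0.22  1.14 -0.21]
tool y world [ 0.438  0.899 -0.   ] z [ 0.899 -0.438 -0.   ] x [-0.  0. -1.]
shift mm in present axes [ -23.3 -457.1  395.5] n50 12.098219728552705
turn deg [-26.  -0.  -0.]
shift mm in turned axes [ -23.3 -584.2  155.1]
t 1.2 tcp [0.2849 0.5842 0.2267] F [ 0.9  0.3 -0.3] gap 0.0922 q [-0.85  0.5  -0.43  1.55  0.22  1.14 -0.21]
tool y world [ 0.438  0.899 -0.   ] z [ 0.899 -0.438 -0.   ] x [-0.  0. -1.]
shift mm in present axes [  96.7 -776.4  505.7] n50 18.632197696397814
turn deg [-26.  -0.  -0.]
shift mm in turned axes [  96.7 -919.5  114.1]validation failed for argument at $[0]...
```

```bash
python3 -m creep '[{"dx":-0.01,"dy":0,"dz":0.04,"rx":-8.5,"ry":0,"rz":0,"jaw":0},{"dx":-0.01,"dy":0,"dz":0.04,"rx":-8.5,"ry":0,"rz":0,"jaw":0},{"dx":0,"dy":0,"dz":0.04,"rx":-8.5,"ry":0,"rz":0,"jaw":0},{"dx":0,"dy":-0.045,"dz":0.02,"rx":-0.5,"ry":0,"rz":0,"jaw":0},{"dx":0,"dy":-0.049,"dz":0,"rx":0,"ry":0,"rz":0,"jaw":0}]' 20; python3 - <<'E'
from h import *
go([.44,0,.25],90); go([.399,-.3353,.13],90)
E
```

```text
time: 1.7
ee_pos: [0.4218, 0.4524, 0.2454]
orientation: [0.001, 0.707, -0.001, 0.707]
force: [0.8, -0.7, 0.6]
finger_gap: 0.0918
t 1.7 tcp [0.4218 0.4524 0.2454] F [ 0.8 -0.7  0.6] gap 0.0918 q [-0.49  0.44 -0.5   1.61  0.22  1.15  0.53]
tool y world [0.003 1.    0.   ] z [ 1.    -0.003 -0.   ] x [-0.  0. -1.]
shift mm in present axes [  -4.6 -452.4   19.7] n50 9.056706840642542
turn deg [-0.19 -0.01 -0.01]
shift mm in turned axes [  -4.6 -452.4   18.2]
t 1.7 tcp [0.4218 0.4524 0.2454] F [ 0.8 -0.7  0.6] gap 0.0918 q [-0.49  0.44 -0.5   1.61  0.22  1.15  0.53]
tool y world [0.003 1.    0.   ] z [ 1.    -0.003 -0.   ] x [-0.  0. -1.]
shift mm in present axes [ 115.3 -787.8  -20.2] n50 15.929614371407892
turn deg [-0.19 -0.01 -0.01]
shift mm in turned axes [ 115.4 -787.7  -22.8]
```

```bash
python3 -m creep '[{"dx":0,"dy":-0.049,"dz":0.005,"rx":-0.2,"ry":0,"rz":0,"jaw":0},{"dx":0,"dy":-0.049,"dz":0.005,"rx":0,"ry":0,"rz":0,"jaw":0},{"dx":0,"dy":-0.049,"dz":0.005,"rx":0,"ry":0,"rz":0,"jaw":0},{"dx":0,"dy":-0.049,"dz":0.005,"rx":0,"ry":0,"rz":0,"jaw":0},{"dx":0,"dy":-0.049,"dz":0,"rx":0,"ry":0,"rz":0,"jaw":0}]'
python3 -m creep '[{"dx":0,"dy":-0.049,"dz":0,"rx":0,"ry":0,"rz":0,"jaw":0},{"dx":0,"dy":-0.049,"dz":0,"rx":0,"ry":0,"rz":0,"jaw":0},{"dx":0,"dy":-0.049,"dz":0,"rx":0,"ry":0,"rz":0,"jaw":0},{"dx":0,"dy":-0.049,"dz":-0.005,"rx":0,"ry":0,"rz":0,"jaw":0},{"dx":0,"dy":-0.049,"dz":-0.005,"rx":0,"ry":0,"rz":0,"jaw":0}]'
python3 -m creep '[{"dx":0,"dy":-0.049,"dz":-0.005,"rx":0,"ry":0,"rz":0,"jaw":0},{"dx":0,"dy":-0.049,"dz":-0.005,"rx":0,"ry":0,"rz":0,"jaw":0},{"dx":0,"dy":-0.049,"dz":-0.005,"rx":0,"ry":0,"rz":0,"jaw":0},{"dx":0,"dy":-0.049,"dz":-0.005,"rx":0,"ry":0,"rz":0,"jaw":0},{"dx":0,"dy":-0.049,"dz":-0.005,"rx":0,"ry":0,"rz":0,"jaw":0}]'
python3 - <<'E'
from h import *
go([.399,-.3353,.13],90)
E
```

```text
time: 2.2
ee_pos: [0.4393, 0.2072, 0.247]
orientation: [-0.001, 0.707, 0.001, 0.708]
force: [1.0, -0.6, 0.1]
finger_gap: 0.0915
time: 2.7
ee_pos: [0.4294, -0.0376, 0.2472]
orientation: [-0.001, 0.707, 0.001, 0.708]
force: [1.5, 0.2, -0.4]
finger_gap: 0.0915
time: 3.2
ee_pos: [0.4052, -0.2828, 0.2472]
orientation: [-0.002, 0.707, 0.001, 0.707]
force: [1.1, 0.3, -0.1]
finger_gap: 0.0922
t 3.2 tcp [ 0.4052 -0.2828  0.2472] F [ 1.1  0.3 -0.1] gap 0.0922 q [ 0.55  0.17  0.01  1.92 -0.    1.05  2.13]
tool y world [-0.004  1.    -0.001] z [1.    0.004 0.001] x [ 0.001 -0.001 -1.   ]
shift mm in present axes [117.2 -52.4  -6.5] n50 2.571000995703346
turn deg [0.22 0.05 0.03]
shift mm in turned axes [117.2 -52.5  -6.2]
```

```bash

python3 -m creep '[{"dx":0,"dy":-0.04,"dz":-0.005,"rx":0.2,"ry":0,"rz":0,"jaw":0},{"dx":0.03,"dy":-0.0125,"dz":-0.001,"rx":0,"ry":0,"rz":0,"jaw":0},{"dx":0.045,"dy":0,"dz":0,"rx":0,"ry":0,"rz":0,"jaw":0},{"dx":0.042,"dy":0,"dz":0,"rx":0,"ry":0,"rz":0,"jaw":0},{"dx":0,"dy":0,"dz":0,"rx":0,"ry":0,"rz":0,"jaw":0}]'
python3 - <<'E'
from h import *
go([.3992,-.3353,.016],90)
a=snap('side')['frame'];b=snap('top')['frame']
f=lambda im,x,y:cv2.resize(im[y:y+110,x:x+120],None,fx=3.3,fy=3.3,interpolation=cv2.INTER_CUBIC)
cv2.imwrite('pics/p1.png',np.hstack([f(a,220,210),f(b,300,190)]))
E
```

```text
time: 3.7
ee_pos: [0.3958, -0.3304, 0.1247]
orientation: [0.002, 0.71, 0.002, 0.704]
force: [-0.7, 1.6, -0.0]
finger_gap: 0.0918
t 3.7 tcp [ 0.3958 -0.3304  0.1247] F [-0.7  1.6 -0. ] gap 0.0918 q [ 0.61  0.37  0.04  1.98 -0.02  0.81  2.23]
tool y world [0.    1.    0.007] z [ 1.    -0.    -0.009] x [-0.009  0.007 -1.   ]
shift mm in present axes [108.6  -5.6   4.3] n50 2.1767891728122493
turn deg [-0.01 -0.51 -0.38]
shift mm in turned axes [108.7  -4.9   3.4]
```

View pics/p1.png

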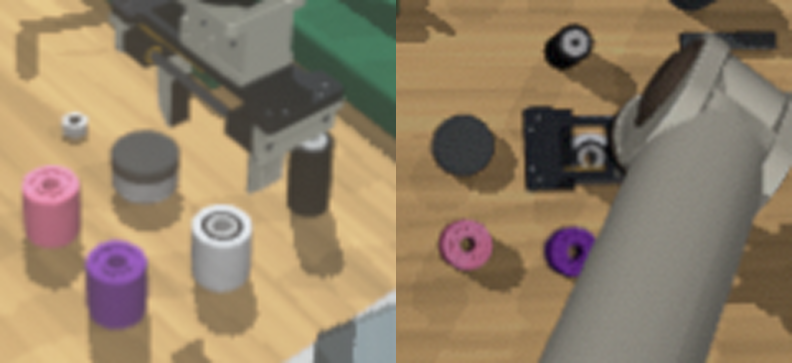

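```bash

python3 -m creep '[{"dx":0.03,"dy":-0.004,"dz":0.002,"rx":0,"ry":0,"rz":0,"jaw":0},{"dx":0.03,"dy":0,"dz":0,"rx":0,"ry":0,"rz":0,"jaw":0},{"dx":0,"dy":0,"dz":0,"rx":0,"ry":0,"rz":0,"jaw":0},{"dx":0,"dy":0,"dz":0,"rx":0,"ry":0,"rz":0,"jaw":0}]'
python3 - <<'E'
from h import *
go([.3992,-.3353,.016],90)
E
```

```text
time: 4.2
ee_pos: [0.4029, -0.3381, 0.0718]
orientation: [-0.001, 0.706, -0.0, 0.708]
force: [-0.4, -0.3, -0.4]
finger_gap: 0.0915
t 4.2 tcp [ 0.4029 -0.3381  0.0718] F [-0.4 -0.3 -0.4] gap 0.0915 q [ 0.62  0.46  0.04  1.99 -0.03  0.69  2.24]
tool y world [-0.     1.    -0.001] z [1.    0.    0.002] x [ 0.002 -0.001 -1.   ]
shift mm in present axes [55.8  2.8 -3.8] n50 1.1202367747229596
turn deg [0.02 0.11 0.08]
shift mm in turned axes [55.8  2.8 -3.7]
```

```bash

python3 -m creep '[{"dx":0,"dy":0.0028,"dz":-0.0036,"rx":0,"ry":0,"rz":0,"jaw":0},{"dx":0.028,"dy":0,"dz":0,"rx":0,"ry":0,"rz":0,"jaw":0},{"dx":0.027,"dy":0,"dz":0,"rx":0,"ry":0,"rz":0,"jaw":0},{"dx":0,"dy":0,"dz":0,"rx":0,"ry":0,"rz":0,"jaw":0},{"dx":0,"dy":0,"dz":0,"rx":0,"ry":0,"rz":0,"jaw":0}]'
python3 - <<'E'
from h import *
go([.3992,-.3353,.016],90)
a=snap('side')['frame']
f=lambda im,x,y:cv2.resize(im[y:y+110,x:x+120],None,fx=5,fy=5,interpolation=cv2.INTER_CUBIC)
cv2.imwrite('pics/p2.png',f(a,220,210))
E
```

```text
time: 4.7
ee_pos: [0.3985, -0.3348, 0.016]
orientation: [-0.0, 0.707, -0.0, 0.707]
force: [0.1, -0.4, 0.2]
finger_gap: 0.092
t 4.7 tcp [ 0.3985 -0.3348  0.016 ] F [ 0.1 -0.4  0.2] gap 0.092 q [ 0.62  0.55  0.03  2.02 -0.03  0.57  2.24]
tool y world [-0.     1.    -0.001] z [1.    0.    0.001] x [ 0.001 -0.001 -1.   ]
shift mm in present axes [ 0.  -0.5  0.7] n50 0.016549863458286067
turn deg [0.01 0.04 0.03]
shift mm in turned axes [ 0.  -0.5  0.7]
```

View pics/p2.png

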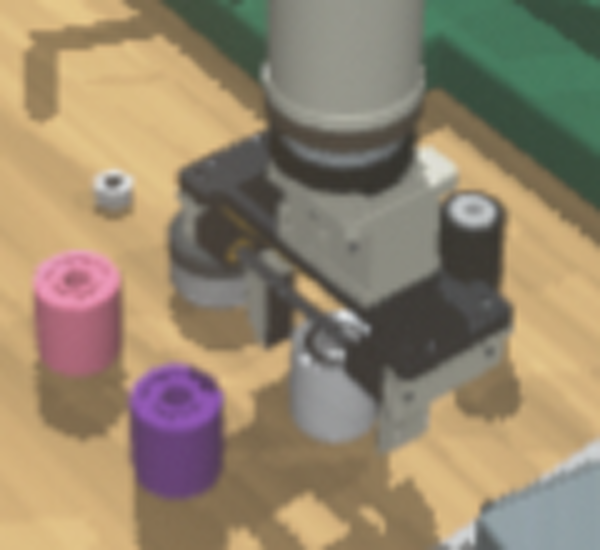

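The picture shows the aluminium idler (about 286,282) between the open fingers, with the tin, roller and coloured look-alikes clear. I'm closing the jaws.

```bash

python3 -m creep '[{"dx":0,"dy":-0.0005,"dz":0.0007,"rx":0,"ry":0,"rz":0,"jaw":255},{"dx":0,"dy":0,"dz":0,"rx":0,"ry":0,"rz":0,"jaw":255},{"dx":0,"dy":0,"dz":0,"rx":0,"ry":0,"rz":0,"jaw":255},{"dx":0,"dy":0,"dz":0,"rx":0,"ry":0,"rz":0,"jaw":255},{"dx":0,"dy":0,"dz":0,"rx":0,"ry":0,"rz":0,"jaw":255}]' 30
python3 - <<'E'
from h import *
go([.6085,-.0895,.227],90)
E
```

```text
time: 5.25
ee_pos: [0.3988, -0.335, 0.0148]
orientation: [-0.0, 0.707, 0.0, 0.707]
force: [-0.3, 0.5, -0.3]
finger_gap: 0.0563
t 5.25 tcp [ 0.3988 -0.335   0.0148] F [-0.3  0.5 -0.3] gap 0.0563 q [ 0.62  0.56  0.03  2.02 -0.03  0.57  2.25]
tool y world [-0.  1. -0.] z [1. 0. 0.] x [ 0. -0. -1.]
shift mm in present axes [-212.2  245.5  209.7] n50 7.727593068899854
turn deg [0. 0. 0.]
shift mm in turned axes [-212.2  245.5  209.7]
```

```bash

python3 -m creep '[{"dx":0,"dy":0,"dz":0,"rx":0,"ry":0,"rz":0,"jaw":255},{"dx":0,"dy":0,"dz":0,"rx":0,"ry":0,"rz":0,"jaw":255},{"dx":0,"dy":0,"dz":0,"rx":0,"ry":0,"rz":0,"jaw":255}]'
```

```text
time: 5.55
ee_pos: [0.3987, -0.3349, 0.0147]
orientation: [0.0, 0.707, 0.0, 0.707]
force: [-0.9, 0.6, 2.4]
finger_gap: 0.0496
```

Gripped at 49.6 mm, as expected. Lifting gently.

```bash

python3 -m creep '[{"dx":-0.01,"dy":0,"dz":0,"rx":0,"ry":0,"rz":0,"jaw":255},{"dx":-0.03,"dy":0,"dz":0,"rx":0,"ry":0,"rz":0,"jaw":255},{"dx":-0.045,"dy":0,"dz":0,"rx":0,"ry":0,"rz":0,"jaw":255},{"dx":-0.045,"dy":0,"dz":0,"rx":0,"ry":0,"rz":0,"jaw":255},{"dx":-0.045,"dy":0,"dz":0,"rx":0,"ry":0,"rz":0,"jaw":255}]'
python3 -m creep '[{"dx":-0.035,"dy":0,"dz":0,"rx":0,"ry":0,"rz":0,"jaw":255},{"dx":0,"dy":0.035,"dz":0.030,"rx":0,"ry":0,"rz":0,"jaw":255},{"dx":0,"dy":0.035,"dz":0.030,"rx":0,"ry":0,"rz":0,"jaw":255},{"dx":0,"dy":0.035,"dz":0.030,"rx":0,"ry":0,"rz":0,"jaw":255},{"dx":0,"dy":0.035,"dz":0.030,"rx":0,"ry":0,"rz":0,"jaw":255}]'
python3 -m creep '[{"dx":0,"dy":0.035,"dz":0.030,"rx":0,"ry":0,"rz":0,"jaw":255},{"dx":0,"dy":0.035,"dz":0.030,"rx":0,"ry":0,"rz":0,"jaw":255},{"dx":0,"dy":0.02,"dz":0.015,"rx":0,"ry":0,"rz":0,"jaw":255},{"dx":0,"dy":0,"dz":0,"rx":0,"ry":0,"rz":0,"jaw":255},{"dx":0,"dy":0,"dz":0,"rx":0,"ry":0,"rz":0,"jaw":255}]'
python3 - <<'E'
from h import *
go([.6085,-.0895,.18],90)
E
```

```text
time: 6.05
ee_pos: [0.3982, -0.3348, 0.1917]
orientation: [0.0, 0.707, -0.0, 0.707]
force: [0.7, -0.8, -1.3]
finger_gap: 0.0499
time: 6.55
ee_pos: [0.5193, -0.1938, 0.2254]
orientation: [0.0, 0.707, -0.0, 0.707]
force: [1.4, -0.2, -2.1]
finger_gap: 0.0498
time: 7.05
ee_pos: [0.5934, -0.1046, 0.2245]
orientation: [-0.001, 0.708, 0.0, 0.707]
force: [-0.7, -0.6, -1.7]
finger_gap: 0.0497
t 7.05 tcp [ 0.5934 -0.1046  0.2245] F [-0.7 -0.6 -1.7] gap 0.0497 q [ 0.2   0.39 -0.1   1.69  0.04  1.07  1.67]
tool y world [-0.002  1.    -0.   ] z [ 1.     0.002 -0.001] x [-0.001 -0.    -1.   ]
shift mm in present axes [44.5 15.1 15.2] n50 0.9869742893283231
turn deg [ 0.09 -0.07  0.02]
shift mm in turned axes [44.5 15.1 15.1]
```

```bash

python3 -m creep '[{"dx":0.01,"dy":0.0151,"dz":0.0151,"rx":0,"ry":0,"rz":0,"jaw":255},{"dx":0.034,"dy":0,"dz":0,"rx":0,"ry":0,"rz":0,"jaw":255},{"dx":0,"dy":0,"dz":0,"rx":0,"ry":0,"rz":0,"jaw":255},{"dx":0,"dy":0,"dz":0,"rx":0,"ry":0,"rz":0,"jaw":255}]'
python3 - <<'E'
from h import *
go([.6085,-.0895,.18],90)
c=snap('side');t=snap('top');a=c['frame'];b=t['frame']
s=robot.get_obs()['ee_pos'];th=np.linspace(0,2*np.pi,60)
def ov(im,cam,x0,y0,circs,w,h,S):
    o=cv2.resize(im[y0:y0+h,x0:x0+w],None,fx=S,fy=S,interpolation=cv2.INTER_CUBIC)
    for (x,y,z,r,col) in circs:
        p=proj(cam,np.stack([x+r*np.cos(th),y+r*np.sin(th),0*th+z],1)); q=((p-[x0,y0]+.5)*S).astype(int)
        cv2.polylines(o,[q.reshape(-1,1,2)],True,col,1)
    return o
A=[(.6085,-.0895,z,.006,(0,0,255)) for z in (.083,.136)]
I=[(s[0],s[1],s[2]-.0147+z,.025,(0,255,255)) for z in (0,.05)]
cv2.imwrite('pics/p3.png',np.hstack([ov(a,c,260,145,A+I,60,75,6.5),ov(b,t,255,140,A+I,60,75,6.5)]))
E
```

```text
time: 7.45
ee_pos: [0.6073, -0.0919, 0.1804]
orientation: [0.001, 0.708, -0.001, 0.706]
force: [0.6, -0.5, -0.7]
finger_gap: 0.0498
t 7.45 tcp [ 0.6073 -0.0919  0.1804] F [ 0.6 -0.5 -0.7] gap 0.0498 q [ 0.18  0.45 -0.1   1.7   0.05  1.    1.63]
tool y world [ 0.002  1.    -0.001] z [ 1.    -0.002 -0.003] x [-0.003 -0.001 -1.   ]
shift mm in present axes [0.4 2.4 1.2] n50 0.053869908799766796
turn deg [-0.14 -0.16  0.05]
shift mm in turned axes [0.4 2.4 1.2]
```

View pics/p3.png

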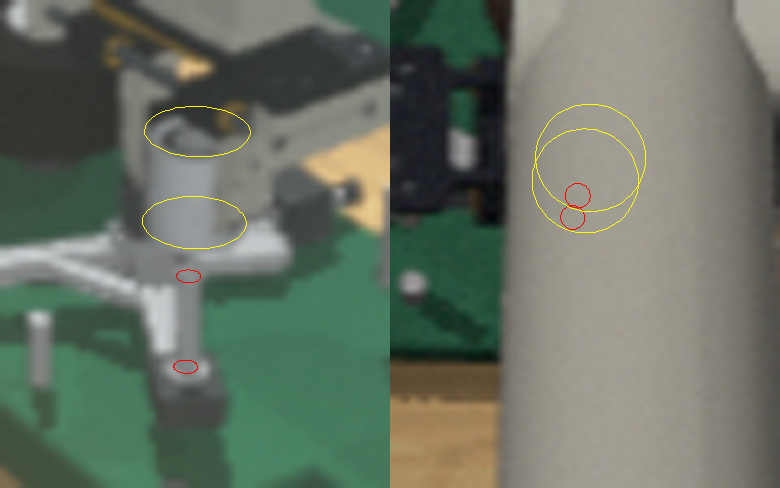

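```bash

python3 -m creep '[{"dx":0,"dy":0.0024,"dz":0.0012,"rx":0,"ry":-0.15,"rz":0,"jaw":255},{"dx":0,"dy":0,"dz":0,"rx":0,"ry":0,"rz":0,"jaw":255},{"dx":0,"dy":0,"dz":0,"rx":0,"ry":0,"rz":0,"jaw":255}]'
python3 - <<'E'
from h import *
go([.6085,-.0895,.15],90)
E
```

```text
time: 7.85
ee_pos: [0.6105, -0.0875, 0.1816]
orientation: [-0.0, 0.706, -0.0, 0.708]
force: [-0.4, 0.1, -2.2]
finger_gap: 0.0498
t 7.85 tcp [ 0.6105 -0.0875  0.1816] F [-0.4  0.1 -2.2] gap 0.0498 q [ 0.17  0.45 -0.1   1.69  0.05  0.99  1.63]
tool y world [-0.  1. -0.] z [1.    0.    0.004] x [ 0.004 -0.    -1.   ]
shift mm in present axes [31.5 -2.  -2.1] n50 0.633489237573851
turn deg [0.   0.22 0.01]
shift mm in turned axes [31.6 -2.  -2. ]
```

```bash

python3 -m creep '[{"dx":0,"dy":-0.002,"dz":-0.002,"rx":0,"ry":0.2,"rz":0,"jaw":255},{"dx":0,"dy":0,"dz":0,"rx":0,"ry":0,"rz":0,"jaw":255},{"dx":0,"dy":0,"dz":0,"rx":0,"ry":0,"rz":0,"jaw":255},{"dx":0,"dy":0,"dz":0,"rx":0,"ry":0,"rz":0,"jaw":255},{"dx":0,"dy":0,"dz":0,"rx":0,"ry":0,"rz":0,"jaw":255}]'
python3 - <<'E'
from h import *
go([.6085,-.0895,.15],90)
E
```

```text
time: 8.35
ee_pos: [0.6081, -0.0895, 0.1806]
orientation: [-0.0, 0.707, 0.0, 0.707]
force: [-0.0, 0.1, -1.7]
finger_gap: 0.0498
t 8.35 tcp [ 0.6081 -0.0895  0.1806] F [-0.   0.1 -1.7] gap 0.0498 q [ 0.18  0.45 -0.1   1.7   0.05  1.    1.63]
tool y world [-0.  1.  0.] z [ 1.     0.    -0.001] x [-0.001  0.    -1.   ]
shift mm in present axes [30.6 -0.   0.5] n50 0.6126407717874
turn deg [ 0.01 -0.06 -0.01]
shift mm in turned axes [30.6 -0.   0.4]
```

```bash

python3 -m creep '[{"dx":0.012,"dy":0,"dz":0.0004,"rx":0,"ry":0,"rz":0,"jaw":255},{"dx":0.008,"dy":0,"dz":0,"rx":0,"ry":0,"rz":0,"jaw":255},{"dx":0.008,"dy":0,"dz":0,"rx":0,"ry":0,"rz":0,"jaw":255},{"dx":0.006,"dy":0,"dz":0,"rx":0,"ry":0,"rz":0,"jaw":255},{"dx":0,"dy":0,"dz":0,"rx":0,"ry":0,"rz":0,"jaw":255}]'
python3 - <<'E'
from h import *
go([.6085,-.0895,.12],90)
c=snap('side');a=c['frame']
cv2.imwrite('pics/p4.png',cv2.resize(a[140:225,250:330],None,fx=7,fy=7,interpolation=cv2.INTER_CUBIC))
E
```

```text
time: 8.85
ee_pos: [0.6074, -0.0894, 0.1451]
orientation: [0.0, 0.708, 0.0, 0.706]
force: [-0.2, 0.2, -0.7]
finger_gap: 0.0496
t 8.85 tcp [ 0.6074 -0.0894  0.1451] F [-0.2  0.2 -0.7] gap 0.0496 q [ 0.18  0.49 -0.1   1.72  0.06  0.93  1.63]
tool y world [-0.  1.  0.] z [ 1.     0.    -0.004] x [-0.004  0.    -1.   ]
shift mm in present axes [25.1 -0.1  1.2] n50 0.502073769885471
turn deg [ 0.01 -0.2  -0.02]
shift mm in turned axes [25.1 -0.1  1.1]
```

View pics/p4.png

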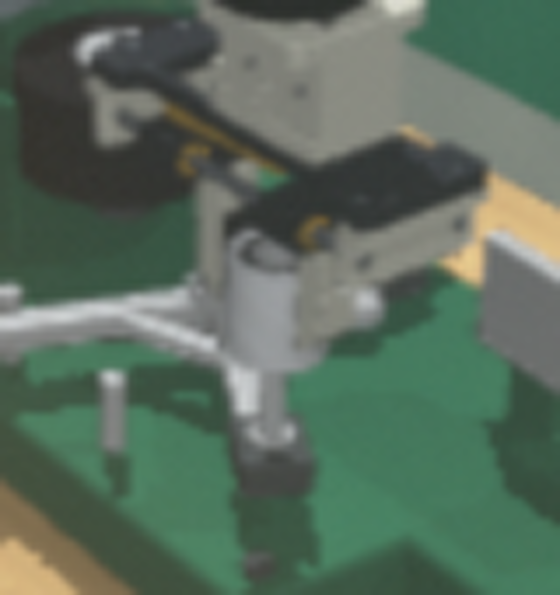

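The axle has disappeared into the idler's bore without side force. Lowering further.

```bash

python3 -m creep '[{"dx":0.01,"dy":0,"dz":0.0004,"rx":0,"ry":0,"rz":0,"jaw":255},{"dx":0.01,"dy":0,"dz":0,"rx":0,"ry":0,"rz":0,"jaw":255},{"dx":0.01,"dy":0,"dz":0,"rx":0,"ry":0,"rz":0,"jaw":255},{"dx":0.008,"dy":0,"dz":0,"rx":0,"ry":0,"rz":0,"jaw":255},{"dx":0,"dy":0,"dz":0,"rx":0,"ry":0,"rz":0,"jaw":255}]'
python3 -m creep '[{"dx":0.003,"dy":0,"dz":0,"rx":0,"ry":0,"rz":0,"jaw":255},{"dx":0,"dy":0,"dz":0,"rx":0,"ry":0,"rz":0,"jaw":255},{"dx":0,"dy":0,"dz":0,"rx":0,"ry":0,"rz":0,"jaw":255}]'
python3 - <<'E'
from h import *
go([.6085,-.0895,.0977],90)
E
```

```text
time: 9.4
ee_pos: [0.6075, -0.0895, 0.1068]
orientation: [0.0, 0.708, 0.0, 0.706]
force: [0.0, -0.2, -1.9]
finger_gap: 0.05
time: 9.7
ee_pos: [0.6091, -0.0896, 0.106]
orientation: [-0.0, 0.707, -0.0, 0.707]
force: [0.6, -0.4, -1.2]
finger_gap: 0.0502
t 9.7 tcp [ 0.6091 -0.0896  0.106 ] F [ 0.6 -0.4 -1.2] gap 0.0502 q [ 0.17  0.54 -0.09  1.74  0.06  0.86  1.62]
tool y world [ 0.  1. -0.] z [ 1. -0. -0.] x [-0. -0. -1.]
shift mm in present axes [ 8.3  0.1 -0.6] n50 0.16736042711170393
turn deg [-0.   -0.01  0.  ]
shift mm in turned axes [ 8.3  0.1 -0.6]
```

```bash

python3 -m creep '[{"dx":0.004,"dy":0,"dz":0,"rx":0,"ry":0,"rz":0,"jaw":255},{"dx":0.003,"dy":0,"dz":0,"rx":0,"ry":0,"rz":0,"jaw":255},{"dx":0.0015,"dy":0,"dz":0,"rx":0,"ry":0,"rz":0,"jaw":255},{"dx":0,"dy":0,"dz":0,"rx":0,"ry":0,"rz":0,"jaw":255},{"dx":0,"dy":0,"dz":0,"rx":0,"ry":0,"rz":0,"jaw":255}]'
python3 - <<'E'
from h import *
go([.6085,-.0895,.0977],90)
E
```

```text
time: 10.2
ee_pos: [0.6088, -0.0896, 0.0977]
orientation: [-0.0, 0.707, -0.0, 0.707]
force: [-1.9, 0.1, 4.8]
finger_gap: 0.0496
t 10.2 tcp [ 0.6088 -0.0896  0.0977] F [-1.9  0.1  4.8] gap 0.0496 q [ 0.17  0.56 -0.09  1.75  0.07  0.84  1.62]
tool y world [ 0.  1. -0.] z [ 1.    -0.    -0.001] x [-0.001 -0.    -1.   ]
shift mm in present axes [-0.   0.1 -0.3] n50 0.006653881878560661
turn deg [-0.   -0.05  0.  ]
shift mm in turned axes [-0.   0.1 -0.3]
```

Contact shows as +5 N upward at exactly the expected height. Releasing.

```bash

python3 -m creep '[{"dx":0,"dy":0,"dz":0,"rx":0,"ry":0,"rz":0,"jaw":0},{"dx":0,"dy":0,"dz":0,"rx":0,"ry":0,"rz":0,"jaw":0},{"dx":0,"dy":0,"dz":0,"rx":0,"ry":0,"rz":0,"jaw":0},{"dx":0,"dy":0,"dz":0,"rx":0,"ry":0,"rz":0,"jaw":0},{"dx":0,"dy":0,"dz":0,"rx":0,"ry":0,"rz":0,"jaw":0}]'
python3 -m creep '[{"dx":-0.02,"dy":0,"dz":0,"rx":0,"ry":0,"rz":0,"jaw":0},{"dx":-0.04,"dy":0,"dz":0,"rx":0,"ry":0,"rz":0,"jaw":0},{"dx":-0.045,"dy":0,"dz":0,"rx":0,"ry":0,"rz":0,"jaw":0},{"dx":-0.03,"dy":0.02,"dz":-0.01,"rx":0,"ry":0,"rz":0,"jaw":0},{"dx":-0.01,"dy":0.04,"dz":-0.025,"rx":0,"ry":0,"rz":0,"jaw":0}]'
python3 -m creep '[{"dx":0,"dy":0.04,"dz":-0.025,"rx":0,"ry":0,"rz":0,"jaw":0},{"dx":0,"dy":0.04,"dz":-0.025,"rx":0,"ry":0,"rz":0,"jaw":0},{"dx":0,"dy":0.035,"dz":-0.015,"rx":0,"ry":0,"rz":0,"jaw":0},{"dx":0,"dy":0.015,"dz":-0.01,"rx":0,"ry":0,"rz":0,"jaw":0},{"dx":0,"dy":0,"dz":0,"rx":0,"ry":0,"rz":0,"jaw":0}]'
python3 - <<'E'
from h import *
go([.4967,.106,.115],90)
c=snap('side');t=snap('top');a=c['frame'];b=t['frame']
S=5.2
th=np.linspace(0,2*np.pi,60)
def ov(im,cam,x0,y0,circs,w,h):
    o=cv2.resize(im[y0:y0+h,x0:x0+w],None,fx=S,fy=S,interpolation=cv2.INTER_CUBIC)
    for (x,y,z,r,col) in circs:
        p=proj(cam,np.stack([x+r*np.cos(th),y+r*np.sin(th),0*th+z],1)); q=((p-[x0,y0]+.5)*S).astype(int)
        cv2.polylines(o,[q.reshape(-1,1,2)],True,col,1)
    return o
I=[(.6085,-.0895,z,.0245,(0,255,255)) for z in (.083,.133)]+[(.6085,-.0895,.148,.0025,(0,0,255))]
cv2.imwrite('pics/p5.png',np.hstack([ov(a,c,250,140,I,75,85),ov(b,t,245,125,I,75,85)]))
E
```

```text
time: 10.7
ee_pos: [0.6088, -0.0895, 0.0971]
orientation: [0.0, 0.707, 0.0, 0.707]
force: [-0.9, 0.0, 0.4]
finger_gap: 0.0853
time: 11.2
ee_pos: [0.5774, -0.033, 0.2465]
orientation: [0.002, 0.704, -0.003, 0.71]
force: [0.6, 0.6, 0.2]
finger_gap: 0.0915
time: 11.7
ee_pos: [0.4974, 0.1038, 0.2426]
orientation: [-0.002, 0.707, 0.002, 0.707]
force: [-0.2, -0.1, 0.5]
finger_gap: 0.092
t 11.7 tcp [0.4974 0.1038 0.2426] F [-0.2 -0.1  0.5] gap 0.092 q [-0.07  0.21 -0.21  1.89  0.05  1.05  1.27]
tool y world [-0.006  1.     0.001] z [ 1.     0.006 -0.001] x [-0.001  0.001 -1.   ]
shift mm in present axes [127.6   2.1  -0.6] n50 2.552807582196167
turn deg [ 0.33 -0.05 -0.06]
shift mm in turned axes [127.6   2.2  -0.7]
```

View pics/p5.png

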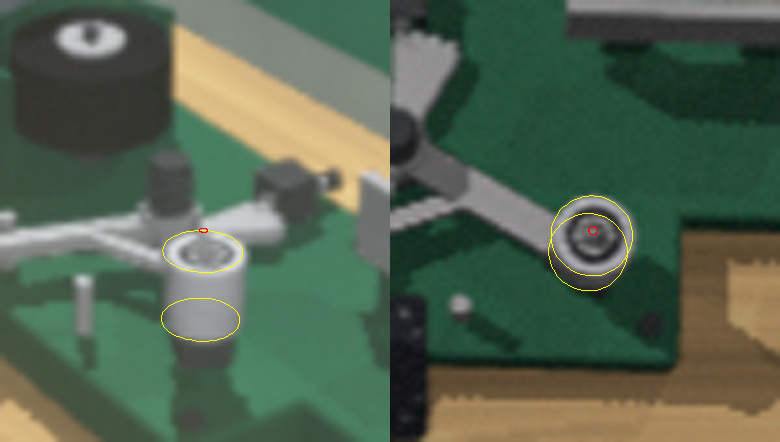

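The idler sits with its top on the z = 133 mm ellipse (side view, about 289,188), with the axle end showing in the bore, so it is fully home and free. Next, down onto the handle.

```bash

python3 -m creep '[{"dx":0.02,"dy":0.001,"dz":0,"rx":0.3,"ry":0,"rz":0,"jaw":0},{"dx":0.035,"dy":0,"dz":0,"rx":0,"ry":0,"rz":0,"jaw":0},{"dx":0.02,"dy":0,"dz":0,"rx":0,"ry":0,"rz":0,"jaw":0},{"dx":0,"dy":0,"dz":0,"rx":0,"ry":0,"rz":0,"jaw":0},{"dx":0,"dy":0,"dz":0,"rx":0,"ry":0,"rz":0,"jaw":0}]'
python3 - <<'E'
from h import *
go([.4967,.106,.105],90)
c=snap('side');a=c['frame']
cv2.imwrite('pics/p6.png',cv2.resize(a[120:230,180:300],None,fx=5.2,fy=5.2,interpolation=cv2.INTER_CUBIC))
E
```

```text
time: 12.3
ee_pos: [0.4995, 0.1002, 0.1674]
orientation: [0.002, 0.708, -0.003, 0.707]
force: [0.5, 0.5, 0.5]
finger_gap: 0.0917
t 12.3 tcp [0.4995 0.1002 0.1674] F [0.5 0.5 0.5] gap 0.0917 q [-0.08  0.3  -0.2   1.96  0.08  0.89  1.24]
tool y world [ 0.007  1.    -0.   ] z [ 1.    -0.007 -0.001] x [-0.001 -0.    -1.   ]
shift mm in present axes [62.4  5.8 -2.8] n50 1.2541917429300575
turn deg [-0.42 -0.08  0.02]
shift mm in turned axes [62.4  5.8 -2.8]
```

View pics/p6.png

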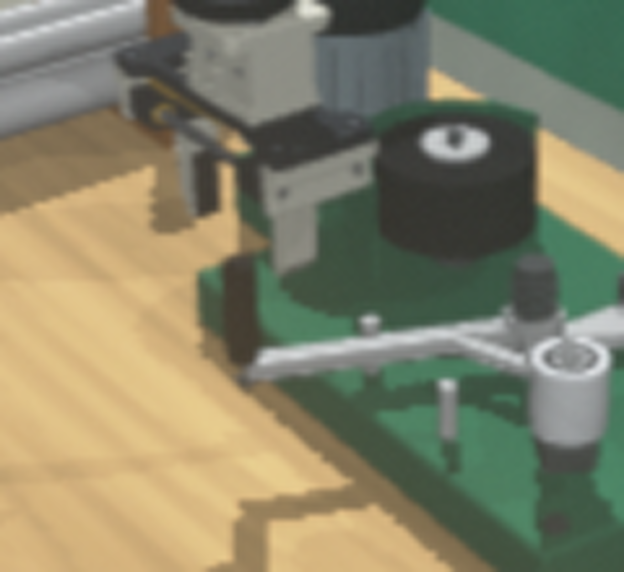

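```bash

python3 -m creep '[{"dx":0,"dy":0.0058,"dz":-0.0028,"rx":-0.4,"ry":0,"rz":0,"jaw":0},{"dx":0.02,"dy":0,"dz":0,"rx":0,"ry":0,"rz":0,"jaw":0},{"dx":0.025,"dy":0,"dz":0,"rx":0,"ry":0,"rz":0,"jaw":0},{"dx":0.017,"dy":0,"dz":0,"rx":0,"ry":0,"rz":0,"jaw":0},{"dx":0,"dy":0,"dz":0,"rx":0,"ry":0,"rz":0,"jaw":0}]'
python3 -m creep '[{"dx":0,"dy":0,"dz":0,"rx":0,"ry":0,"rz":0,"jaw":100},{"dx":0,"dy":0,"dz":0,"rx":0,"ry":0,"rz":0,"jaw":100},{"dx":0,"dy":0,"dz":0,"rx":0,"ry":0,"rz":0,"jaw":100},{"dx":0,"dy":0,"dz":0,"rx":0,"ry":0,"rz":0,"jaw":100}]'
python3 - <<'E'
from h import *
go([.4967,.106,.105],90)
c=snap('side');a=c['frame']
cv2.imwrite('pics/p7.png',cv2.resize(a[120:230,180:300],None,fx=5.2,fy=5.2,interpolation=cv2.INTER_CUBIC))
E
```

```text
time: 12.85
ee_pos: [0.4948, 0.1074, 0.1043]
orientation: [-0.001, 0.708, 0.001, 0.706]
force: [0.6, 0.3, 0.5]
finger_gap: 0.0916
time: 13.25
ee_pos: [0.4967, 0.1074, 0.1062]
orientation: [-0.0, 0.707, 0.001, 0.707]
force: [-0.4, -1.3, 0.8]
finger_gap: 0.0642
t 13.25 tcp [0.4967 0.1074 0.1062] F [-0.4 -1.3  0.8] gap 0.0642 q [-0.1   0.39 -0.2   2.01  0.11  0.75  1.21]
tool y world [-0.002  1.     0.   ] z [1.    0.002 0.001] x [ 0.001  0.    -1.   ]
shift mm in present axes [ 1.2 -1.4  0. ] n50 0.037188933793159164
turn deg [ 0.1   0.04 -0.02]
shift mm in turned axes [ 1.2 -1.4  0. ]
```

View pics/p7.png

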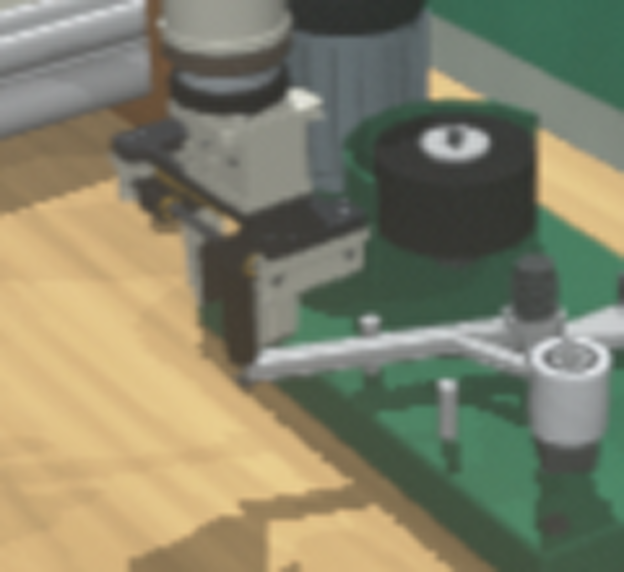

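```bash

python3 -m creep '[{"dx":0,"dy":-0.001,"dz":0,"rx":0,"ry":0,"rz":0,"jaw":255},{"dx":0,"dy":0,"dz":0,"rx":0,"ry":0,"rz":0,"jaw":255},{"dx":0,"dy":0,"dz":0,"rx":0,"ry":0,"rz":0,"jaw":255},{"dx":0,"dy":0,"dz":0,"rx":0,"ry":0,"rz":0,"jaw":255},{"dx":0,"dy":0,"dz":0,"rx":0,"ry":0,"rz":0,"jaw":255}]' 40
python3 -m creep '[{"dx":0,"dy":0,"dz":0,"rx":0,"ry":0,"rz":0,"jaw":255},{"dx":0,"dy":0,"dz":0,"rx":0,"ry":0,"rz":0,"jaw":255},{"dx":0,"dy":0,"dz":0,"rx":0,"ry":0,"rz":0,"jaw":255}]'
python3 - <<'E'
from h import *
go([.4967,.106,.105],90)
p=np.array([.677,.031]);h=robot.get_obs()['ee_pos'][:2]
v=h-p
print(np.linalg.norm(v))
v=v/np.linalg.norm(v)*.2; p=h-v
for k in np.arange(0,.70,.04):
    c,s=np.cos(k),np.sin(k); print(round(k,2),((p+[c*v[0]-s*v[1],s*v[0]+c*v[1]]-h)*1e3).round(1))
E
```

```text
time: 13.8
ee_pos: [0.496, 0.1083, 0.1053]
orientation: [-0.0, 0.707, 0.002, 0.707]
force: [-0.3, 3.3, -2.6]
finger_gap: 0.0233
time: 14.1
ee_pos: [0.496, 0.1082, 0.1053]
orientation: [-0.0, 0.707, 0.002, 0.707]
force: [-0.2, 6.3, -0.7]
finger_gap: 0.0236
t 14.1 tcp [0.496  0.1082 0.1053] F [-0.2  6.3 -0.7] gap 0.0236 q [-0.1   0.39 -0.2   2.01  0.11  0.75  1.21]
tool y world [-0.003  1.     0.002] z [ 1.     0.003 -0.001] x [-0.001  0.002 -1.   ]
shift mm in present axes [ 0.3 -2.2  0.7] n50 0.046315872519448034
turn deg [ 0.18 -0.03 -0.11]
shift mm in turned axes [ 0.3 -2.2  0.7]
0.196785631839023
0.0 [0. 0.]
0.04 [-3.  -7.4]
0.08 [ -5.7 -15. ]
0.12 [ -8.1 -22.6]
0.16 [-10.1 -30.3]
0.2 [-11.9 -38.1]
0.24 [-13.4 -46. ]
0.28 [-14.5 -53.9]
0.32 [-15.3 -61.9]
0.36 [-15.8 -69.8]
0.4 [-16.  -77.8]
0.44 [-15.9 -85.8]
0.48 [-15.4 -93.8]
0.52 [ -14.7 -101.8]
0.56 [ -13.6 -109.7]
0.6 [ -12.2 -117.6]
0.64 [ -10.4 -125.4]
0.68 [  -8.4 -133.1]
```

```bash

python3 -m creep '[{"dx":0,"dy":-0.0074,"dz":-0.003,"rx":0,"ry":0,"rz":0,"jaw":255},{"dx":0,"dy":-0.0076,"dz":-0.0027,"rx":0,"ry":0,"rz":0,"jaw":255},{"dx":0,"dy":-0.0076,"dz":-0.0024,"rx":0,"ry":0,"rz":0,"jaw":255},{"dx":0,"dy":-0.0077,"dz":-0.002,"rx":0,"ry":0,"rz":0,"jaw":255},{"dx":0,"dy":0,"dz":0,"rx":0,"ry":0,"rz":0,"jaw":255}]'
python3 - <<'E'
from h import *
go([.496-.0101,.1082-.0303,.105],90)
E
```

```text
time: 14.6
ee_pos: [0.4863, 0.0785, 0.1053]
orientation: [-0.0, 0.707, 0.002, 0.707]
force: [1.4, 8.9, -4.0]
finger_gap: 0.0238
t 14.6 tcp [0.4863 0.0785 0.1053] F [ 1.4  8.9 -4. ] gap 0.0238 q [-0.05  0.37 -0.19  2.05  0.1   0.74  1.27]
tool y world [-0.004  1.     0.003] z [1.    0.004 0.   ] x [ 0.     0.003 -1.   ]
shift mm in present axes [ 0.3 -0.6 -0.4] n50 0.016683152759169102
turn deg [ 0.2   0.03 -0.18]
shift mm in turned axes [ 0.3 -0.6 -0.4]
```

Following the arc well, at about 9 N. Continuing.

```bash

python3 -m creep '[{"dx":0,"dy":-0.0078,"dz":-0.0018,"rx":0,"ry":0,"rz":0,"jaw":255},{"dx":0,"dy":-0.0079,"dz":-0.0015,"rx":0,"ry":0,"rz":0,"jaw":255},{"dx":0,"dy":-0.0079,"dz":-0.0011,"rx":0,"ry":0,"rz":0,"jaw":255},{"dx":0,"dy":-0.008,"dz":-0.0008,"rx":0,"ry":0,"rz":0,"jaw":255},{"dx":0,"dy":-0.008,"dz":-0.0005,"rx":0,"ry":0,"rz":0,"jaw":255}]'
python3 -m creep '[{"dx":0,"dy":-0.008,"dz":-0.0002,"rx":0,"ry":0,"rz":0,"jaw":255},{"dx":0,"dy":-0.008,"dz":0.0001,"rx":0,"ry":0,"rz":0,"jaw":255},{"dx":0,"dy":-0.008,"dz":0.0005,"rx":0,"ry":0,"rz":0,"jaw":255},{"dx":0,"dy":-0.008,"dz":0.0007,"rx":0,"ry":0,"rz":0,"jaw":255},{"dx":0,"dy":0,"dz":0,"rx":0,"ry":0,"rz":0,"jaw":255}]'
python3 - <<'E'
from h import *
go([.496-.0147,.1082-.1018,.105],90)
E
```

```text
time: 15.1
ee_pos: [0.481, 0.0405, 0.1053]
orientation: [-0.001, 0.707, 0.004, 0.707]
force: [1.5, 9.4, -4.7]
finger_gap: 0.0233
time: 15.6
ee_pos: [0.4822, 0.008, 0.1053]
orientation: [0.0, 0.707, 0.003, 0.707]
force: [1.5, 13.0, -2.6]
finger_gap: 0.0232
t 15.6 tcp [0.4822 0.008  0.1053] F [ 1.5 13.  -2.6] gap 0.0232 q [ 0.08  0.35 -0.17  2.07  0.08  0.73  1.43]
tool y world [-0.004  1.     0.004] z [1.    0.004 0.   ] x [ 0.     0.004 -1.   ]
shift mm in present axes [ 0.3 -1.6 -0.9] n50 0.03646718801341339
turn deg [ 0.23  0.02 -0.24]
shift mm in turned axes [ 0.3 -1.6 -0.9]
```

```bash

python3 -m creep '[{"dx":0,"dy":-0.008,"dz":0.0009,"rx":0,"ry":0,"rz":0,"jaw":255},{"dx":0,"dy":-0.007,"dz":0.0011,"rx":0,"ry":0,"rz":0,"jaw":255},{"dx":0,"dy":0,"dz":0,"rx":0,"ry":0,"rz":0,"jaw":255},{"dx":0,"dy":0,"dz":0,"rx":0,"ry":0,"rz":0,"jaw":255}]'
python3 -m creep '[{"dx":0,"dy":-0.003,"dz":0.0006,"rx":0,"ry":0,"rz":0,"jaw":255},{"dx":0,"dy":0,"dz":0,"rx":0,"ry":0,"rz":0,"jaw":255},{"dx":0,"dy":0,"dz":0,"rx":0,"ry":0,"rz":0,"jaw":255}]'
python3 - <<'E'
from h import *
go([.496-.0113,.1082-.1215,.105],90)
c=snap('side');t=snap('top')
f=lambda a,x,y:cv2.resize(a[y:y+110,x:x+110],None,fx=3.6,fy=3.6,interpolation=cv2.INTER_CUBIC)
cv2.imwrite('pics/p8.png',np.hstack([f(c['frame'],210,120),f(t['frame'],200,110)]))
E
```

```text
time: 16.0
ee_pos: [0.4842, -0.0056, 0.1053]
orientation: [-0.0, 0.707, 0.004, 0.707]
force: [2.5, 13.6, -2.8]
finger_gap: 0.023
time: 16.3
ee_pos: [0.4848, -0.0083, 0.1053]
orientation: [-0.0, 0.707, 0.004, 0.707]
force: [2.0, 14.5, -3.1]
finger_gap: 0.0233
t 16.3 tcp [ 0.4848 -0.0083  0.1053] F [ 2.  14.5 -3.1] gap 0.0233 q [ 0.11  0.35 -0.17  2.07  0.08  0.73  1.47]
tool y world [-0.006  1.     0.005] z [1.    0.006 0.   ] x [ 0.     0.005 -1.   ]
shift mm in present axes [ 0.3 -5.  -0.1] n50 0.10085913368007349
turn deg [ 0.35  0.02 -0.3 ]
shift mm in turned axes [ 0.3 -5.  -0.1]
```

View pics/p8.png

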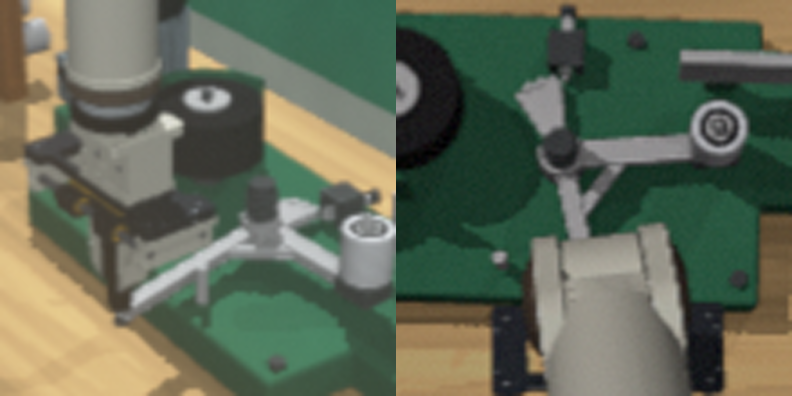

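The lever is close to the stop post (side view, about 266,198), and the idler is still seated. Nudging on until the force rises.

```bash

python3 -m creep '[{"dx":0,"dy":-0.003,"dz":0.0006,"rx":0,"ry":0,"rz":0,"jaw":255},{"dx":0,"dy":0,"dz":0,"rx":0,"ry":0,"rz":0,"jaw":255},{"dx":0,"dy":0,"dz":0,"rx":0,"ry":0,"rz":0,"jaw":255}]'
python3 -m creep '[{"dx":0,"dy":-0.002,"dz":0.0004,"rx":0,"ry":0,"rz":0,"jaw":255},{"dx":0,"dy":0,"dz":0,"rx":0,"ry":0,"rz":0,"jaw":255},{"dx":0,"dy":0,"dz":0,"rx":0,"ry":0,"rz":0,"jaw":255}]'
```

```text
time: 16.7
ee_pos: [0.4854, -0.0112, 0.1053]
orientation: [-0.0, 0.707, 0.004, 0.707]
force: [2.3, 14.2, -2.7]
finger_gap: 0.0236
time: 17.0
ee_pos: [0.4858, -0.0131, 0.1053]
orientation: [-0.0, 0.707, 0.004, 0.707]
force: [1.6, 14.7, -1.9]
finger_gap: 0.0235
```

```bash

python3 -m creep '[{"dx":0,"dy":-0.002,"dz":0.0005,"rx":0,"ry":0,"rz":0,"jaw":255},{"dx":0,"dy":0,"dz":0,"rx":0,"ry":0,"rz":0,"jaw":255},{"dx":0,"dy":0,"dz":0,"rx":0,"ry":0,"rz":0,"jaw":255}]'
python3 -m creep '[{"dx":0,"dy":-0.002,"dz":0.0005,"rx":0,"ry":0,"rz":0,"jaw":255},{"dx":0,"dy":0,"dz":0,"rx":0,"ry":0,"rz":0,"jaw":255},{"dx":0,"dy":0,"dz":0,"rx":0,"ry":0,"rz":0,"jaw":255}]'
```

```text
time: 17.3
ee_pos: [0.486, -0.0139, 0.1053]
orientation: [-0.0, 0.707, 0.005, 0.707]
force: [1.3, 17.7, -0.8]
finger_gap: 0.0234
time: 17.6
ee_pos: [0.4861, -0.0141, 0.1052]
orientation: [-0.0, 0.708, 0.006, 0.707]
force: [-1.0, 21.7, -0.1]
finger_gap: 0.023
```

The back stop is reached: the motion stopped at y = -0.014 and the force rose from 14 to 22 N. Final check.

```bash

python3 -m creep '[{"dx":0,"dy":0,"dz":0,"rx":0,"ry":0,"rz":0,"jaw":255},{"dx":0,"dy":0,"dz":0,"rx":0,"ry":0,"rz":0,"jaw":255},{"dx":0,"dy":0,"dz":0,"rx":0,"ry":0,"rz":0,"jaw":255},{"dx":0,"dy":0,"dz":0,"rx":0,"ry":0,"rz":0,"jaw":255}]'
python3 - <<'E'
from h import *
c=snap('side');t=snap('top')
f=lambda a,x,y:cv2.resize(a[y:y+190,x:x+190],None,fx=2.1,fy=2.1,interpolation=cv2.INTER_CUBIC)
cv2.imwrite('pics/p9.png',np.hstack([f(c['frame'],180,130),f(t['frame'],200,110)]))
# idler angle: bore centre in top at z .133
d=silhouettes('top','idler');print([(round(x['confidence'],2),np.round(x['at'])) for x in d])
print('expected seat at .62', end=' ')
p=np.array([.677,.031]);v=np.array([.6085,-.0895])-p;k=.62
q=p+[np.cos(k)*v[0]-np.sin(k)*v[1],np.sin(k)*v[0]+np.cos(k)*v[1]];print(q,proj(t,[*q,.133]),proj(c,[*q,.133]))
E
```

```text
time: 18.0
ee_pos: [0.486, -0.0141, 0.1052]
orientation: [-0.0, 0.708, 0.006, 0.707]
force: [-0.9, 20.6, 0.5]
finger_gap: 0.0234
[(0.64, array([356., 265.])), (0.59, array([320., 263.])), (0.5, array([288., 149.])), (0.46, array([254., 150.]))]
expected seat at .62 [ 0.69126406 -0.10687326] [[288.27531188 144.13620677]] [[311.51824109 181.95973842]]
```

View pics/p9.png

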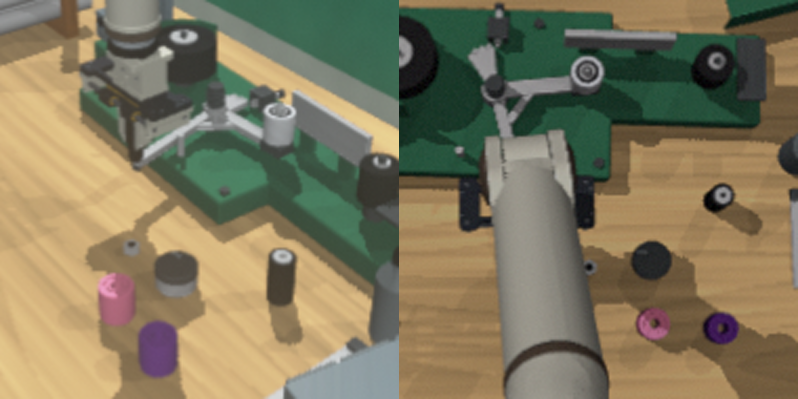

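The picture shows the idler's bore at top (289,144), against (288,144) predicted for 0.62 rad. The jaws hold the handle, and the other things stand where they were. Handing in.

```bash
python3 -c "
from bench import robot
print(robot.sign_off()); s=robot.get_obs(); print(s['time'],s['ee_pos'],s['force'])"
```

```text
the job is handed in; nothing more can be done
None
the job is handed in; nothing more can be done
```

The idler is fully home on its axle and released. The tensioner lever is held by its handle at the back stop, and the job was handed in at about 18 s of the 51 s allowed.

- **Idler:** I took the bare aluminium wheel and left the pink and purple look-alikes alone. It met the shoulder at the expected height with about 5 N. After release, its top sat at 133 mm in both views, with the axle end showing in the bore.
- **Lever:** I gripped the handle and swept it about 122 mm along its arc, past the last click. At the stop the motion ended and the force rose from 14 N to about 21 N. The gripper is still closed on the handle with a 40 N grip setting, so the arm and not the pawl carries the spring.
- **Last check:** The top view puts the idler within about 1 px of where 0.62 rad should place it. The side view is about 2 px off in column, which is no more than the camera calibration and my pixel reading allow.
- **Other objects:** The tin, roller, nut and both look-alikes looked unmoved in the last pictures. I did not check the wrench, tube or square separately.

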